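Click the end caps home with the seating tool

TASK

Take the yellow-handled seating tool from its tray, and with its rubber face, centred and square on each cap, press the blue and the orange end cap down until each clicks fully home in its tube. Keep the caps level and do not push on them with the gripper; then stand the tool upright in its tray again. Leave the bottle, the glue tube and the marker where they are.

Things in the scene. Friction and masses are not known exactly. Their poses are not given: they have to be found in the camera images.
- seat_tool: seating tool, stands upright, 78 mm high, 150 g: round rubber pressing face underneath (34 mm across), steel disc 38 mm across up to 18 mm, above it a yellow rectangular handle from 18 to 78 mm, 24 mm along its x and 36 mm along its y. Origin at the centre of the rubber face (the lowest point); z up along the handle
- tray: fixed grey square tray, 100 x 100 mm outside, 18 mm high, walls and floor 5 mm; the seating tool stands in it. Origin at the centre of its underside; z up, x and y along its sides; inner floor 5 mm above the origin
- tube_short: fixed upright aluminium tube, 34 (x) x 60 (y) mm, on a dark steel foot 60 x 84 x 14 mm; its rim is 60 mm above the desk. Origin at the centre of the foot's underside, z up
- tube_tall: the same with its rim 90 mm above the desk
- cap_short: blue snap-in end cap, 34 (its x) x 60 (its y) x 6 mm plate, sitting in the mouth of the short tube; origin at the centre of the plate's underside; z up, x and y those of the tube. Its flat top is 6 mm above the origin. At first it stands about 8 mm proud of the tube's rim; the plate lies flat on the rim when home
- cap_tall: orange snap-in end cap, 34 (its x) x 60 (its y) x 6 mm plate, sitting in the mouth of the tall tube; origin at the centre of the plate's underside; z up, x and y those of the tube. Its flat top is 6 mm above the origin. At first it stands about 8 mm proud of the tube's rim; the plate lies flat on the rim when home
- cap_short_top (a point): centre of the flat top of the blue cap, z up; it is 14 mm above the tube's rim at travel 0 and 6 mm above it when home
- cap_tall_top (a point): centre of the flat top of the orange cap, z up; it is 14 mm above the tube's rim at travel 0 and 6 mm above it when home
- cap_short_travel (a joint): travel of the blue cap downward, m: about 0 as found (8 mm proud), 0.008 fully home, against a rigid stop. A catch resists from the start (about 15 N straight down, less and less towards half way), then snaps over and draws the cap home; released before half way, the cap springs back up
- cap_tall_travel (a joint): travel of the orange cap downward, m: about 0 as found (8 mm proud), 0.008 fully home, against a rigid stop. A catch resists from the start (about 15 N straight down, less and less towards half way), then snaps over and draws the cap home; released before half way, the cap springs back up
- cap_short_rock (a joint): tilt of the blue cap along its length, rad: 0 level; it springs back to level, and gives way when the cap is pushed off its centre or with a leaning tool
- cap_tall_rock (a joint): tilt of the orange cap along its length, rad: 0 level; it springs back to level, and gives way when the cap is pushed off its centre or with a leaning tool
- oil_bottle: small brown dropper bottle, 33 mm across, 102 mm high, standing upright at the back; origin at the centre of its underside; leave alone
- glue_tube: blue glue tube, 42 x 146 x 28 mm, lying at the back; origin at the centre of its underside; leave alone
- marker: white marker pen with black cap, 17 x 135 x 16 mm, lying at the back; origin at the centre of its underside; leave alone

How it is judged (in metres and radians):
On the way, in this order (a step that is already met when the one before it is completed fails the run):
1. one cap is pressed home and level with the tool's face centred on it (((value of joint cap_short_travel above 0.0066 m and value of joint cap_short_rock between -0.06 and 0.06 rad and horizontal distance between seat_tool and cap_short_top below 0.012 m and z of seat_tool in the frame of cap_short_top below 0.005 m) or (value of joint cap_tall_travel above 0.0066 m and value of joint cap_tall_rock between -0.06 and 0.06 rad and horizontal distance between seat_tool and cap_tall_top below 0.012 m and z of seat_tool in the frame of cap_tall_top below 0.005 m))), for 0.05 s.
2. both caps are home, the second one too with the tool's face centred on it (value of joint each of cap_short_travel, cap_tall_travel above 0.0066 m and ((value of joint cap_short_travel above 0.0066 m and value of joint cap_short_rock between -0.06 and 0.06 rad and horizontal distance between seat_tool and cap_short_top below 0.012 m and z of seat_tool in the frame of cap_short_top below 0.005 m) or (value of joint cap_tall_travel above 0.0066 m and value of joint cap_tall_rock between -0.06 and 0.06 rad and horizontal distance between seat_tool and cap_tall_top below 0.012 m and z of seat_tool in the frame of cap_tall_top below 0.005 m))), for 0.05 s.
At the end, for the whole second after the job is handed in: Both caps are home (travel over 6.6 of 8 mm) and level (within 0.06 rad), and the seating tool stands upright (within 0.1 rad), at rest on the floor of its tray, its axis within 33 mm of the tray's centre along both sides (value of joint each of cap_short_travel, cap_tall_travel above 0.0066 m and value of joint cap_short_rock between -0.06 and 0.06 rad and value of joint cap_tall_rock between -0.06 and 0.06 rad and x of seat_tool in the frame of tray between -0.033 and 0.033 m and y of seat_tool in the frame of tray between -0.033 and 0.033 m and height (world z) of seat_tool below 0.012 m and angle between seat_tool's own z axis and vertical below 0.1 rad and linear speed of seat_tool below 0.02 m/s); the robot touches nothing.
It fails at once if a cap is cocked by more than 0.1 rad (value of joint any of cap_short_rock, cap_tall_rock above 0.1 rad or value of joint any of cap_short_rock, cap_tall_rock below -0.1 rad).
It fails at once if a cap is pushed with the gripper or arm (over 3 N) instead of the tool (contact force between any of the fingers, the arm and cap_short above 3 N or contact force between any of the fingers, the arm and cap_tall above 3 N).
It fails at once if the bottle, glue tube or marker is moved by more than 30 mm or the bottle tipped (distance of any of oil_bottle, glue_tube, marker from where it was at the start of the episode above 0.03 m or angle between oil_bottle's own z axis and vertical above 0.4 rad).
It also fails if it takes over 58 s, if anything falls off the work surface, if the arm or the gripper's body presses on something with over 40 N, if the wrist force passes 120 N, or if a joint passes its speed limit or range.

ROBOT

A 6-joint arm with a two-finger parallel gripper is mounted at the origin on a cart in front of the work surface, level with it; the furniture and walls round the work are solid. World frame = base frame: x ahead of the robot, y to its left, z up, the work surface at z = 0. Lengths are in mm, angles in rad, forces in N, time in s.
With the tool pointing down it reaches from about 275 to 750 mm from the base axis. Payload 10.2 kg.
Tool frame: the origin (TCP) lies at the very end of the fingers, on their centre line; the grasp point (between the pads) lies 19 mm behind it; z points along the fingers, y is the line along which they close (so a half turn about z gives the same grasp; the last joint's range is limited). The gripper opens to 85 mm and grips with 20 to 120 N. Pads are 22 mm wide; open, the fingers measure 114 mm over their backs; the gripper's body (76 mm by 85 mm) begins 54 mm behind the grasp point. The pads swing forward as they close: fully open they stand 13 mm farther back than shut.
Start: joints at [0.978, 0.313, 1.498, -0, 1.331, -0.223], TCP at [189.763, 489.511, 231.294] pointing down, gripper open.
Joint ranges: [-2.94, 2.94], [-0.97, 2.17], [0.19, 2.56], [-1.23, 4.37], [0.02, 3.11], [-2.88, 2.88]. Speed limits (rad/s): [2.39, 2.39, 3.01, 3.14, 3.14, 3.14].

INTERFACE

Orientations are given as a unit quaternion [w, x, y, z].
In Python, from rig import * gives the robot as it stands. The module is installed in compiled form; this text tells all that it offers.
- The arm moves only by the shell command python3 -m crank 'ROWS' [FORCE]. ROWS is JSON, a list that holds one entry, the list of rows, each a list of 7 numbers: the shift along the tool's x, y, z in units of 25 mm (1.0 is 25 mm), then the turn, a rotation vector about the tool's x, y, z in units of 8 degrees (1.0 is 8 degrees), then the finger opening in mm, from 0 to 85.4. A call has exactly 8 rows; each row shifts and turns the commanded pose from where the row before left it, along the tool's axes as they then stand; what a row does not reach is not made up. A row lasts 1/10 s, in which the tool goes at most 50 mm and 8.59 degrees, less where a joint would pass 70% of its speed; a pose out of reach is approached as far as the arm can. A call is refused whole if a number of a shift passes 1 or a number of a turn 1, either way. A call with a gripper value outside its range is refused whole. The fingers move at their own pace and stop on an object; FORCE is the grip in N (left out, the last holds). Time passes only in rows, so rows that do not move let the fingers close, or fill a call up. It gives the time, the measured TCP pose, the force, the opening and the grip force at its end, in the units of the state.
- sense(): the state, without advancing time (a new reading comes with each control period).
- capture(name): name is "scene" or "top" or "wrist"; returns the picture (480x640x3 uint8, blue, green, red); there is no depth.
- camera_model(name): a dict with "fx", "fy", "cx", "cy" (pixels), "world_from_camera" (4x4, takes a point from camera to world coordinates); the wrist camera has in their place "T_tool_cam" (4x4, takes a point from camera to tool coordinates, whose origin is the TCP and whose axes are the flange's). Camera axes: x right, y up, looking along -z (the intrinsics and any distortion apply to the point x, -y, -z); pixel columns grow to the right and rows downward; lengths in mm; the calibration is good to about 2 mm. The wrist camera is an equidistant fisheye: a pixel r from the principal point sees the ray r / f radians off the axis. A picture is of the moment at which its call begins: read the wrist's pose just before it. camera_model takes no time and is no camera call.
- finish_job(): hands the job in; it is judged then, once.
The state is a dict: "time_s": time; "joints": joint angles; "dq": joint speeds; "tau": joint torques, N m; "eef_pos": TCP position; "ee_rot": TCP orientation; "force": force on the tool from outside, world axes, zero at the start; "wrist_torque": the same for the moment, N m; "grip_width": opening from 0.0 (shut) to 1.0 (fully open); "grip_force": force on a finger pad.
Only numpy, scipy, OpenCV 4.12 (cv2) and the standard library are available. Lean on these libraries where they do the work, as an engineer would, in place of code of your own. Each camera call takes 0.05 s, during which the arm holds its last target. There are 200 camera calls.

## Working session

There is one attempt and no reset: what is moved stays moved. The work goes in short steps, Python scripts to look and compute and a shell command to move; the robot and the scene stay as the last step left them, time stands still between calls to the robot, and variables do not carry over. Pictures are saved under pics/ and viewed, at most 10 in all, crops included, and the job is handed in when it is done.

```bash
mkdir -p pics
python3 - <<'E'
from rig import *
import cv2,numpy as np
s=sense();print(s)
for n in("scene","top"):
    im=capture(n);cv2.imwrite(f"pics/{n}0.png",im)
    m=camera_model(n);print(n,{k:(np.round(v,3).tolist()) for k,v in m.items() if not isinstance(v,str)})
E
```

```text
{'time_s': 0.0, 'joints': array([ 9.77592849e-01,  3.13411749e-01,  1.49839502e+00, -1.82393973e-05,
        1.33100854e+00, -2.23407960e-01]), 'dq': array([ 0.00127401, -0.00108861, -0.0017299 , -0.00092768,  0.00030329,
       -0.00104927]), 'tau': array([ 7.67035544e-04, -4.12249589e+01, -2.59752399e+01, -2.49257357e-05,
        3.98536708e-03, -4.99595970e-06]), 'eef_pos': array([189.62696094, 489.29452118, 230.77048399]), 'ee_rot': array([-2.34601758e-04,  1.83843867e-01,  9.82955268e-01, -5.64591281e-04]), 'force': array([ 1.00547687,  0.455507  , -0.04419951]), 'wrist_torque': array([ 0.01049594, -0.00319318,  0.06381168]), 'grip_force': 0.0, 'grip_width': 0.9993326153413058}
scene {'fx': 576.755, 'fy': 576.755, 'cx': 323.145, 'cy': 245.274, 'world_from_camera': [[0.598, 0.609, -0.52, 49.794], [-0.801, 0.467, -0.374, -501.34], [0.015, 0.641, 0.768, 883.829], [0.0, 0.0, 0.0, 1.0]]}
top {'fx': 505.504, 'fy': 505.504, 'cx': 310.637, 'cy': 253.562, 'world_from_camera': [[0.023, 0.989, -0.148, 455.772], [-1.0, 0.02, -0.021, -134.608], [-0.018, 0.149, 0.989, 939.129], [0.0, 0.0, 0.0, 1.0]]}
```

View pics/top0.png

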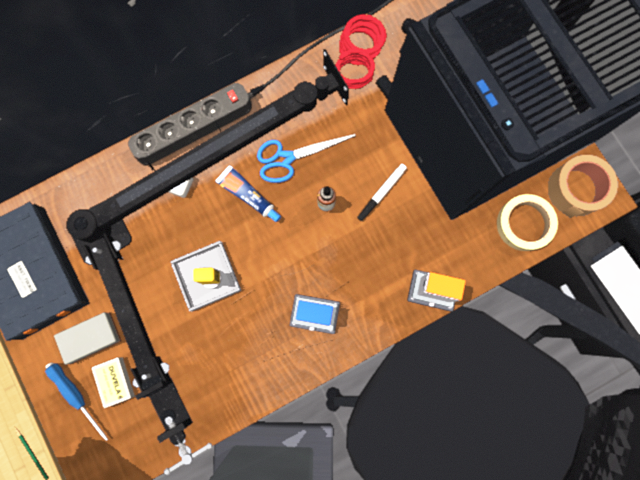

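View pics/scene0.png

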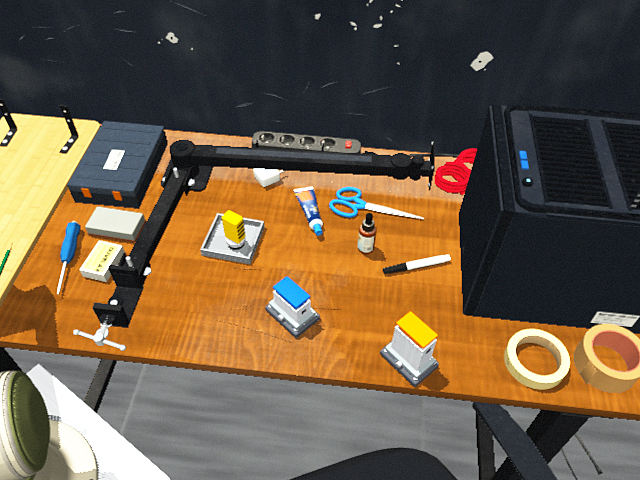

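The top view shows the tray and yellow tool at (207,275), the blue cap at (316,314), the orange cap at (445,286), the bottle at (327,198), and a black arm rig to the left, from (85,222) to (305,95) and down to (180,450). The scene view shows the same objects: tool (233,228), blue cap (291,293), orange cap (417,330).

```bash
cat > h.py <<'E'
from rig import *
import cv2,numpy as np
def ray(n,p):
    m=camera_model(n);W=np.array(m["world_from_camera"])
    d=W[:3,:3]@np.array([(p[0]-m["cx"])/m["fx"],-(p[1]-m["cy"])/m["fy"],-1.])
    return W[:3,3],d
def onz(n,p,z):
    o,d=ray(n,p);return o+d*(z-o[2])/d[2]
def tri(p,q):
    o,d=ray("top",p);a,b=ray("scene",q)
    s=np.linalg.lstsq(np.c_[d,-b],a-o,rcond=None)[0]
    P,Q=o+d*s[0],a+b*s[1];return (P+Q)/2,np.linalg.norm(P-Q)
def blob(im,lo,hi,box):
    h=cv2.inRange(cv2.cvtColor(im,cv2.COLOR_BGR2HSV),lo,hi);m=np.zeros_like(h)
    x0,y0,x1,y1=box;m[y0:y1,x0:x1]=h[y0:y1,x0:x1]
    c=max(cv2.findContours(m,cv2.RETR_EXTERNAL,cv2.CHAIN_APPROX_NONE)[0],key=cv2.contourArea)
    return c[:,0,:].astype(float)
def rect(n,c,z):
    P=np.array([onz(n,p,z)[:2] for p in c],np.float32)
    return cv2.minAreaRect(P)
E
python3 - <<'E'
from h import *
ims={n:cv2.imread(f"pics/{n}0.png") for n in("top","scene")}
B=((100,120,80),(125,255,255));Y=((12,120,120),(35,255,255))
for name,col,z,bt,bs in [("blue",B,74,(285,290,345,340),(265,270,320,310)),("orange",Y,104,(400,260,480,310),(385,305,450,350)),("tool",Y,83,(190,262,222,292),(215,205,250,250))]:
    for n,b in(("top",bt),("scene",bs)):
        c=blob(ims[n],*col,b);print(name,n,c.mean(0),rect(n,c,z))
for a in [((85,222),(182,150)),((305,95),(402,158)),((180,430),(105,312)),((148,372),(125,268))]: print(a,tri(*a))
for p in [(171,262),(222,242),(241,291),(189,311)]: print(onz("top",p,18))
print('bottle',onz("top",(327,188),100))
E
python3 - <<'E'
import cv2,numpy as np
a=cv2.imread('pics/top0.png')[225:325,160:260];b=cv2.imread('pics/scene0.png')[200:270,195:275]
cv2.imwrite('pics/c.png',np.hstack([cv2.resize(a,(400,400)),cv2.resize(b,(400,400))]))
E
```

```text
blue top [314.06 312.51] ((484.2716369628906, -124.50437927246094), (58.60144805908203, 32.21504211425781), 81.06940460205078)
blue scene [289.57608696 291.43478261] ((481.78802490234375, -125.37273406982422), (62.49632263183594, 35.58618927001953), 81.33946990966797)
orange top [432.70441989 284.06353591] ((533.9380493164062, -330.8247985839844), (81.04219818115234, 132.4978790283203), 1.1590242385864258)
orange scene [417.46558704 326.05263158] ((538.2713012695312, -338.2644958496094), (83.59227752685547, 104.06892395019531), 32.823577880859375)
tool top [206.16216216 276.04054054] ((542.7371215820312, 60.614707946777344), (25.748985290527344, 43.59024429321289), 1.2059649229049683)
tool scene [233.57575758 220.35757576] ((531.7225952148438, 56.849021911621094), (98.40139770507812, 64.7575454711914), 41.46452713012695)
((85, 222), (182, 150)) (array([632.16229283, 287.3834537 ,  70.07680496]), np.float64(7.504837605591225))
((305, 95), (402, 158)) (array([ 869.96942284, -102.10856835,   91.73534645]), np.float64(5.428359623806306))
((180, 430), (105, 312)) (array([275.22485788, 105.88868624,  48.2767519 ]), np.float64(16.863901732306655))
((148, 372), (125, 268)) (array([368.82763674, 176.19829341,  19.36030513]), np.float64(14.134957623147308))
[572.97446012 142.54500188  18.        ]
[612.29145867  49.85508093  18.        ]
[522.19342806  10.5937254   18.        ]
[483.79592285 103.87530963  18.        ]
bottle [ 695.58649483 -142.2388027   100.        ]
```

View pics/c.png

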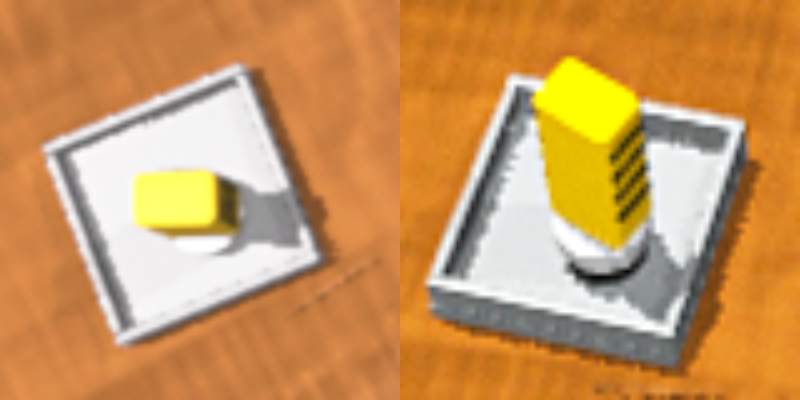

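The crop shows the tool upright in the tray. Its handle top is bright and about square with the image axes, spanning top-view pixels (194..214, 268..283). I still need tighter masks for it and for the orange cap.

Run:
```python
from h import *
ims={n:cv2.imread(f"pics/{n}0.png") for n in("top","scene")}
for n,pts in (("top",[(203,276),(217,277),(450,285),(455,297),(400,300)]),("scene",[(233,217),(228,235),(417,328),(405,318),(417,300)])):
    h=cv2.cvtColor(ims[n],cv2.COLOR_BGR2HSV);print(n,[h[y,x].tolist() for x,y in pts])
for lo in(235,200):
  Y=((15,200,lo),(35,255,255))
  for name,z,bt,bs in [("orange",104,(400,260,480,310),(385,305,450,352)),("tool",83,(190,262,222,292),(215,205,250,250))]:
    for n,b in(("top",bt),("scene",bs)):
        c=blob(ims[n],*Y,b);print(lo,name,n,c.min(0),c.max(0),rect(n,c,z))
print(camera_model("wrist"))
```

```text
top [[30, 145, 255], [22, 171, 76], [25, 184, 255], [25, 189, 255], [13, 171, 194]]
scene [[30, 255, 255], [25, 255, 227], [27, 255, 255], [27, 255, 255], [16, 219, 190]]
235 orange top [462. 294.] [462. 296.] ((517.1885986328125, -366.9566955566406), (4.0531158447265625e-06, 3.283174991607666), 88.76274108886719)
235 orange scene [396. 311.] [437. 346.] ((531.2944946289062, -339.7295227050781), (60.462799072265625, 35.126033782958984), 78.01789855957031)
235 tool top [198. 281.] [208. 281.] ((533.165771484375, 66.05159759521484), (5.713104837923311e-05, 17.123291015625), 1.2019528150558472)
235 tool scene [222. 210.] [242. 224.] ((543.3106689453125, 67.65652465820312), (25.417160034179688, 36.35011672973633), 4.595861911773682)
200 orange top [462. 294.] [462. 296.] ((517.1885986328125, -366.9566955566406), (4.0531158447265625e-06, 3.283174991607666), 88.76274108886719)
200 orange scene [385. 309.] [437. 346.] ((529.318359375, -330.5333251953125), (69.23609924316406, 81.36933898925781), 32.823577880859375)
200 tool top [198. 281.] [211. 281.] ((533.2196044921875, 63.484859466552734), (5.713104837923311e-05, 22.257909774780273), 1.2019528150558472)
200 tool scene [215. 205.] [249. 242.] ((531.086669921875, 58.514312744140625), (92.76388549804688, 66.19393920898438), 37.57917404174805)
{'fx': 371.64829954431775, 'fy': 371.64829954431775, 'cx': 316.59797555975615, 'cy': 233.0128237230501, 'T_tool_cam': array([[-9.86137966e-04,  9.50102609e-01,  3.11935986e-01,
         8.04479988e+01],
       [ 9.99999419e-01,  8.00849476e-04,  7.22097565e-04,
         1.21009996e+00],
       [ 4.36253010e-04,  3.11936516e-01, -9.50102847e-01,
        -1.41990494e+02],
       [ 0.00000000e+00,  0.00000000e+00,  0.00000000e+00,
         1.00000000e+00]])}
```

```bash
python3 - <<'E'
from h import *
im=cv2.imread("pics/top0.png")
for b,z,nm in (((400,260,480,310),104,"orange"),((190,262,222,292),83,"tool")):
    c=blob(im,(15,100,225),(35,255,255),b);print(nm,c.min(0),c.max(0),rect("top",c,z))
E
python3 -m crank '[[[-0.96,-0.53,0,0,0,0,85],[-0.96,-0.53,0,0,0,0,85],[-0.96,-0.53,0,0,0,0,85],[-0.96,-0.53,0,0,0,0,85],[-0.96,-0.53,0,0,0,0,85],[-0.96,-0.53,0,0,0,0,85],[-0.96,-0.53,0,0,0,0,85],[-0.96,-0.53,0,0,0,0,85]]]'
python3 -m crank '[[[-0.96,-0.53,0,0,0,0,85],[-0.96,-0.53,0,0,0,0,85],[-0.96,-0.53,0,0,0,0,85],[-0.96,-0.53,0,0,0,0,85],[-0.96,-0.53,0,0,0,0,85],[-0.96,-0.53,0,0,0,0,85],[-0.96,-0.53,0,0,0,0,85],[-0.96,-0.53,0,0,0,0,85]]]'
python3 -m crank '[[[-0.96,-0.53,0,0,0,0,85],[-0.96,-0.53,0,0,0,0,85],[-0.96,-0.53,0,0,0,0,85],[-0.96,-0.53,0,0,0,0,85],[0,0,0,0,0,-1,85],[0,0,0,0,0,-1,85],[0,0,0,0,0,-1,85],[0,0,0,0,0,0,85]]]'
python3 - <<'E'
from h import *
s=sense();print(s["eef_pos"],s["ee_rot"],s["joints"]);np.save("s1.npy",np.r_[s["eef_pos"],s["ee_rot"]])
cv2.imwrite("pics/w1.png",capture("wrist"))
E
```

```text
orange [426. 272.] [465. 299.] ((532.357421875, -340.2749938964844), (59.38080596923828, 33.748779296875), 77.83308410644531)
tool [194. 268.] [213. 281.] ((544.3379516601562, 65.85848236083984), (22.331348419189453, 33.17372131347656), 1.2019528150558472)
time_s: 0.9
eef_pos: [330.9, 320.3, 231.1]
ee_rot: [-0.0, 0.184, 0.983, -0.0]
force: [0.2, 0.6, 0.1]
grip_width: 0.992
grip_force: 0.0
time_s: 1.7
eef_pos: [471.7, 152.1, 231.0]
ee_rot: [-0.0, 0.184, 0.983, -0.0]
force: [0.1, 0.3, 0.3]
grip_width: 0.989
grip_force: 0.0
time_s: 2.5
eef_pos: [541.4, 68.9, 230.9]
ee_rot: [-0.0, -0.025, 1.0, 0.0]
force: [-1.1, 0.2, 0.0]
grip_width: 0.996
grip_force: 0.0
[541.41021292  68.9240108  230.94737394] [-3.73696386e-04 -2.51130380e-02  9.99684546e-01  5.78441735e-05] [-8.81272297e-02  3.59456117e-01  1.43422916e+00  3.12592440e-05
  1.34866305e+00 -1.70916182e+00]
```

View pics/w1.png

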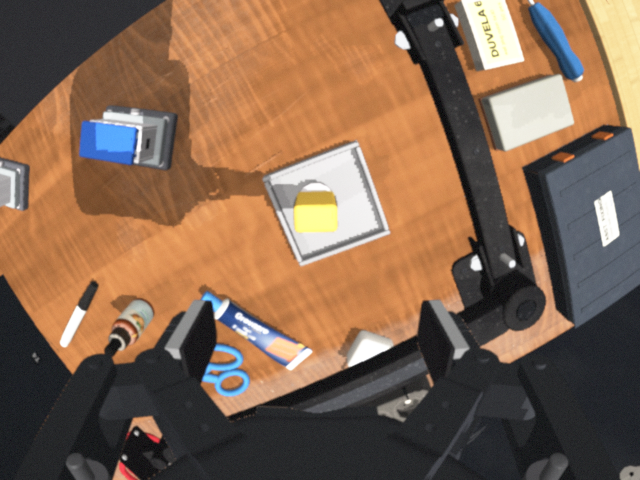

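The wrist view has the tool's handle top at (316,212), upright in the tray, and the blue cap at (110,143). The fingers are open with nothing near them.

```bash
cat >> h.py <<'E'
from scipy.spatial.transform import Rotation as R
def wonz(p,z,s):
    m=camera_model("wrist");T=np.array(m["T_tool_cam"]);u=np.array([p[0]-m["cx"],p[1]-m["cy"]])
    r=np.hypot(*u);t=r/m["fx"];u=u/max(r,1e-9)
    d=np.array([u[0]*np.sin(t),-u[1]*np.sin(t),-np.cos(t)])
    Q=R.from_quat(np.r_[s[4:7],s[3]]).as_matrix()
    o=s[:3]+Q@T[:3,3];d=Q@T[:3,:3]@d
    return o+d*(z-o[2])/d[2]
def wrect(c,z,s): return cv2.minAreaRect(np.array([wonz(p,z,s)[:2] for p in c],np.float32))
E
python3 - <<'E'
from h import *
s=np.load("s1.npy");im=cv2.imread("pics/w1.png")
print(cv2.cvtColor(im,cv2.COLOR_BGR2HSV)[[197,212,228],[316,316,316]])
for lo in (240,225):
  c=blob(im,(15,100,lo),(35,255,255),(280,180,350,240));print(c.min(0),c.max(0),wrect(c,83,s))
c=blob(im,(100,150,150),(125,255,255),(70,110,145,175));print(c.min(0),c.max(0),wrect(c,74,s))
for p in [(264,182),(356,142),(389,234),(301,265)]:print(wonz(p,18,s))
E
```

```text
[[ 22 171 198]
 [ 30  99 255]
 [ 30 105 255]]
[294. 204.] [336. 231.] ((543.52392578125, 68.7512435913086), (22.744159698486328, 34.197757720947266), 3.6680195331573486)
[294. 204.] [336. 231.] ((543.3905029296875, 68.8270034790039), (22.76725959777832, 34.263145446777344), 2.8388543128967285)
[ 80. 122.] [136. 163.] ((483.392333984375, -120.47624969482422), (60.0067253112793, 32.3172721862793), 80.91446685791016)
[527.99013839  18.02303984  18.        ]
[484.82520466 104.72270982  18.        ]
[575.09394864 145.48787826  18.        ]
[613.35162932  57.32107289  18.        ]
```

```bash
python3 -m crank '[[[-0.08,-0.03,1,0,0,0,85],[0,0,1,0,0,0,85],[0,0,1,0,0,0,85],[0,0,1,0,0,0,85],[0,0,1,0,0,0,85],[0,0,1,0,0,0,85],[0,0,1,0,0,0,70],[0,0,0.75,0,0,0,70]]]' 80
python3 -m crank '[[[0,0,0,0,0,0,60],[0,0,0,0,0,0,45],[0,0,0,0,0,0,30],[0,0,0,0,0,0,30],[0,0,0,0,0,0,20],[0,0,0,0,0,0,20],[0,0,0,0,0,0,20],[0,0,0,0,0,0,20]]]' 80
python3 - <<'E'
from h import *
s=sense();print(s["eef_pos"],s["force"],s["grip_width"]*85.4,s["grip_force"])
E
```

```text
time_s: 3.35
eef_pos: [543.0, 68.4, 35.9]
ee_rot: [-0.001, -0.023, 1.0, 0.0]
force: [0.2, 0.0, -0.2]
grip_width: 0.816
grip_force: 0.0
time_s: 4.15
eef_pos: [544.4, 68.2, 38.9]
ee_rot: [0.001, -0.024, 1.0, -0.0]
force: [-0.5, -0.0, 6.3]
grip_width: 0.412
grip_force: 79.9
[544.38578912  68.23619049  38.8877991 ] [-0.49346406 -0.02055076  6.29377312] 35.22226165643531 79.863942861557
```

```bash
python3 -m crank '[[[0,0,-0.5,0,0,0,20],[0,0,-1,0,0,0,20],[0,0,-1,0,0,0,20],[0,0,-1,0,0,0,20],[0,0,-1,0,0,0,20],[0,0,-0.5,0,0,0,20],[0.35,-0.94,0,0,0,0,20],[0.35,-0.94,0,0,0,0,20]]]'
python3 -m crank '[[[0.35,-0.94,0,0,0,0,20],[0.35,-0.94,0,0,0,0,20],[0.35,-0.94,0,0,0,0,20],[0.35,-0.94,0,0,0,0,20],[0.35,-0.94,0,0,0,0,20],[0.35,-0.94,0,0,0,0,20],[0,0,0,0,0,0,20],[0,0,0,0,0,0,20]]]'
python3 - <<'E'
from h import *
s=sense();print(s["eef_pos"],s["ee_rot"],s["force"],s["grip_width"]*85.4,s["grip_force"])
np.save("s2.npy",np.r_[s["eef_pos"],s["ee_rot"]])
a=capture("scene");b=capture("wrist");cv2.imwrite("pics/s2.png",a);cv2.imwrite("pics/w2.png",b)
cv2.imwrite("pics/c2.png",np.hstack([cv2.resize(a[140:340,200:400],(400,400)),cv2.resize(b[100:340,200:440],(400,400))]))
E
```

```text
time_s: 4.95
eef_pos: [528.0, 20.3, 162.8]
ee_rot: [0.0, -0.025, 1.0, -0.0]
force: [0.8, -0.7, -0.9]
grip_width: 0.416
grip_force: 79.6
time_s: 5.75
eef_pos: [482.6, -122.9, 162.5]
ee_rot: [-0.0, -0.024, 1.0, 0.0]
force: [-0.1, 0.4, -0.9]
grip_width: 0.415
grip_force: 79.7
[ 482.64127446 -122.8951599   162.46235763] [-2.31943890e-04 -2.39902813e-02  9.99712138e-01  2.32841220e-04] [-0.10418213  0.44656185 -0.8595391 ] 35.42706580964998 79.73541140556335
```

View pics/c2.png

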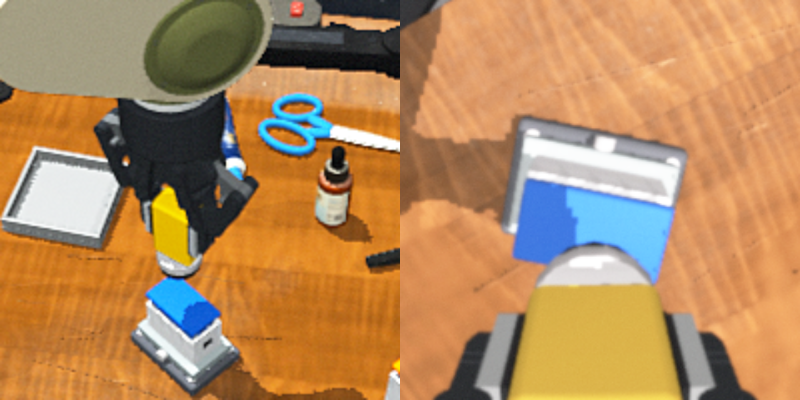

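The left crop shows the tool held straight in the fingers above the blue cap. In the right crop (wrist camera) the cap's near edge runs from wrist pixel (275,209) to (365,225), and the disc's near edge is at (319,249).

Run:
```python
from h import *
s=np.load("s2.npy");im=cv2.imread("pics/w2.png")
c=blob(im,(100,150,80),(125,255,255),(255,195,380,280))
P=np.array([wonz(p,74,s)[:2] for p in c])
a=wonz((275,209),74,s)[:2];b=wonz((365,225),74,s)[:2]
e=(a-b)/np.linalg.norm(a-b);n=np.array([e[1],-e[0]]);n*=np.sign(n[0])
print(a,b,np.linalg.norm(a-b),np.degrees(np.arctan2(e[1],e[0])),(a+b)/2+17*n)
for y in(62.,81.): pass
ang=np.radians(81);u=np.array([np.cos(ang),np.sin(ang)]);v=np.array([u[1],-u[0]])
if v[0]<0:v=-v
l=P@u;w=P@v;print("extent along",l.min(),l.max(),"near",w.min(), "centre",u*(l.min()+l.max())/2+v*(w.min()+17))
for z in(128.6,130.6):print(wonz((319,249),z,s)[:2])
```

```text
[ 463.28303176 -149.43171654] [471.27337135 -90.71311124] 59.25976826862364 -97.7491264007618 [ 484.12295676 -122.36462287]
extent along -74.90573422877222 -17.48109802206259 near 479.42602022000113 centre [ 483.0879498  -123.28283742]
[ 468.81610349 -121.19220535]
[ 468.06571196 -121.24118352]
```

```bash
python3 -m crank '[[[0,0,0.6,0,0,0,20],[0,0,0.6,0,0,0,20],[0,0,0.5,0,0,0,20],[0,0,0.3,0,0,0,20],[0,0,0.1,0,0,0,20],[0,0,0.06,0,0,0,20],[0,0,0.04,0,0,0,20],[0,0,0,0,0,0,20]]]'
```

```text
time_s: 6.65
eef_pos: [483.1, -122.9, 108.0]
ee_rot: [0.0, -0.025, 1.0, -0.0]
force: [0.1, 0.6, 0.5]
grip_width: 0.41
grip_force: 80.0
```

```bash
python3 -m crank '[[[0,0,0.06,0,0,0,20],[0,0,0.06,0,0,0,20],[0,0,0.06,0,0,0,20],[0,0,0.06,0,0,0,20],[0,0,0.06,0,0,0,20],[0,0,0.02,0,0,0,20],[0,0,0,0,0,0,20],[0,0,0,0,0,0,20]]]'
```

```text
time_s: 7.45
eef_pos: [482.9, -123.0, 99.7]
ee_rot: [0.0, -0.025, 1.0, -0.0]
force: [-1.6, 0.9, 3.5]
grip_width: 0.418
grip_force: 80.3
```

```bash
python3 -m crank '[[[0,0,0.04,0,0,0,20],[0,0,0.02,0,0,0,20],[0,0,0,0,0,0,20],[0,0,0,0,0,0,20],[0,0,0,0,0,0,20],[0,0,0,0,0,0,20],[0,0,0,0,0,0,20],[0,0,0,0,0,0,20]]]'
```

```text
time_s: 8.25
eef_pos: [483.1, -123.0, 99.6]
ee_rot: [0.0, -0.025, 1.0, -0.0]
force: [-7.1, 2.0, 17.8]
grip_width: 0.417
grip_force: 82.2
```

```bash
python3 -m crank '[[[0,0,-0.3,0,0,0,20],[0,0,-1,0,0,0,20],[0,0,-1,0,0,0,20],[0,0,-1,0,0,0,20],[0,0,-0.4,0,0,0,20],[-0.17,-0.97,0,0,0,0,20],[-0.17,-0.97,0,0,0,0,20],[-0.17,-0.97,0,0,0,0,20]]]'
python3 -m crank '[[[-0.17,-0.97,0,0,0,0,20],[-0.17,-0.97,0,0,0,0,20],[-0.17,-0.97,0,0,0,0,20],[-0.17,-0.97,0,0,0,0,20],[-0.17,-0.97,0,0,0,0,20],[-0.17,-0.97,0,0,0,0,20],[0,0,0,0,0,0,20],[0,0,0,0,0,0,20]]]'
python3 - <<'E'
from h import *
s=sense();print(s["eef_pos"],s["ee_rot"],s["force"],s["grip_width"]*85.4,s["grip_force"])
np.save("s3.npy",np.r_[s["eef_pos"],s["ee_rot"]])
a=capture("scene");b=capture("wrist");cv2.imwrite("pics/s3.png",a);cv2.imwrite("pics/w3.png",b)
cv2.imwrite("pics/c3.png",np.hstack([cv2.resize(a[200:400,260:460],(400,400)),cv2.resize(b[100:340,200:440],(400,400))]))
E
```

```text
time_s: 9.05
eef_pos: [499.1, -195.6, 189.7]
ee_rot: [-0.0, -0.025, 1.0, 0.0]
force: [0.8, 0.1, -2.2]
grip_width: 0.414
grip_force: 79.9
time_s: 9.85
eef_pos: [531.5, -338.9, 189.3]
ee_rot: [-0.001, -0.024, 1.0, 0.001]
force: [-0.6, 1.2, -2.3]
grip_width: 0.41
grip_force: 80.0
[ 531.51072254 -338.87432573  189.25299985] [-6.48324417e-04 -2.42990496e-02  9.99704226e-01  7.72831715e-04] [-0.63897886  1.24466606 -2.2905946 ] 34.97444773738841 79.99125123023987
```

View pics/c3.png

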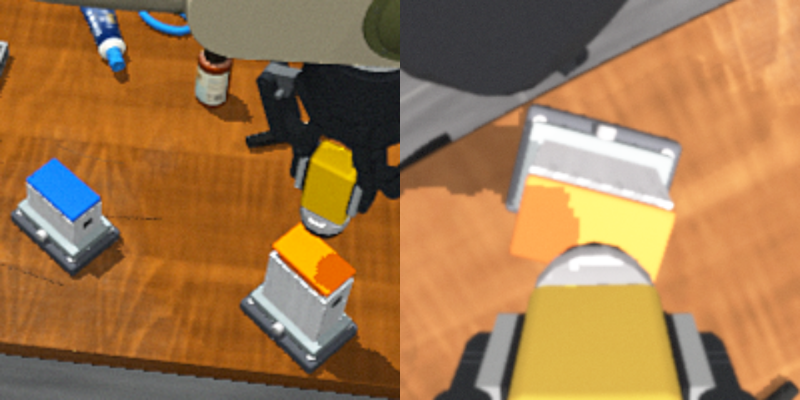

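The blue cap now lies flat and home. The tool hangs straight over the orange cap, whose near edge runs from wrist pixel (277,207) to (365,227).

```bash
python3 - <<'E'
from h import *
s=np.load("s3.npy")
a=wonz((277,207),104,s)[:2];b=wonz((365,227),104,s)[:2]
e=(a-b)/np.linalg.norm(a-b);n=np.array([e[1],-e[0]]);n*=np.sign(n[0])
print(np.linalg.norm(a-b),np.degrees(np.arctan2(e[1],e[0])),(a+b)/2+17*n)
print(wonz((319,249),156,s)[:2])
E
python3 -m crank '[[[0,0,0.6,0,0,0,20],[0,0,0.6,0,0,0,20],[0,0,0.5,0,0,0,20],[0,0,0.2,0,0,0,20],[0,0,0,0,0,0,20],[0,0,0,0,0,0,20],[0,0,0,0,0,0,20],[0,0,0,0,0,0,20]]]'
```

```text
57.75124564439965 -100.53815230836211 [ 531.8840541  -338.46865804]
[ 517.43259638 -337.15966076]
time_s: 10.75
eef_pos: [531.9, -339.2, 143.6]
ee_rot: [0.0, -0.025, 1.0, -0.0]
force: [-0.2, 0.4, -0.8]
grip_width: 0.415
grip_force: 80.0
```

```bash
python3 -m crank '[[[0,0,0.1,0,0,0,20],[0,0,0.08,0,0,0,20],[0,0,0.06,0,0,0,20],[0,0,0.06,0,0,0,20],[0,0,0.06,0,0,0,20],[0,0,0.06,0,0,0,20],[0,0,0.06,0,0,0,20],[0,0,0.06,0,0,0,20]]]'
python3 -m crank '[[[0,0,0.04,0,0,0,20],[0,0,0.04,0,0,0,20],[0,0,0,0,0,0,20],[0,0,0,0,0,0,20],[0,0,0,0,0,0,20],[0,0,0,0,0,0,20],[0,0,0,0,0,0,20],[0,0,0,0,0,0,20]]]'
```

```text
time_s: 11.55
eef_pos: [531.9, -339.0, 129.7]
ee_rot: [0.0, -0.025, 1.0, -0.0]
force: [-3.2, 3.4, 11.2]
grip_width: 0.414
grip_force: 81.0
time_s: 12.35
eef_pos: [531.9, -339.1, 129.6]
ee_rot: [0.0, -0.025, 1.0, -0.0]
force: [-4.8, 4.6, 14.8]
grip_width: 0.413
grip_force: 81.9
```

```bash
python3 -m crank '[[[0,0,-0.4,0,0,0,20],[0,0,-1,0,0,0,20],[-0.078,0.96,-0.1,0,0,0,20],[-0.078,0.96,0,0,0,0,20],[-0.078,0.96,0,0,0,0,20],[-0.078,0.96,0,0,0,0,20],[-0.078,0.96,0,0,0,0,20],[-0.078,0.96,0,0,0,0,20]]]'
python3 -m crank '[[[-0.078,0.96,0,0,0,0,20],[-0.078,0.96,0,0,0,0,20],[-0.078,0.96,0,0,0,0,20],[-0.078,0.96,0,0,0,0,20],[-0.078,0.96,0,0,0,0,20],[-0.078,0.96,0,0,0,0,20],[-0.078,0.96,0,0,0,0,20],[-0.078,0.96,0,0,0,0,20]]]'
python3 -m crank '[[[-0.078,0.96,0,0,0,0,20],[-0.078,0.96,0,0,0,0,20],[-0.078,0.96,0,0,0,0,20],[0,0,1,0,0,0,20],[0,0,1,0,0,0,20],[0,0,1,0,0,0,20],[0,0,0.5,0,0,0,20],[0,0,0,0,0,0,20]]]'
python3 - <<'E'
from h import *
a=capture("scene");b=capture("top")
cv2.imwrite("pics/c4.png",np.hstack([cv2.resize(a[180:400,190:470],(509,400)),cv2.resize(b[225:325,160:230],(280,400))]))
E
```

```text
time_s: 13.15
eef_pos: [536.4, -193.7, 165.0]
ee_rot: [-0.0, -0.024, 1.0, 0.0]
force: [-0.1, -0.1, -1.8]
grip_width: 0.41
grip_force: 79.8
time_s: 13.95
eef_pos: [542.6, -1.1, 165.1]
ee_rot: [0.0, -0.025, 1.0, 0.0]
force: [-1.1, -1.1, -0.7]
grip_width: 0.41
grip_force: 79.8
time_s: 14.75
eef_pos: [544.2, 70.1, 76.3]
ee_rot: [-0.001, -0.024, 1.0, 0.0]
force: [-0.0, 1.0, -0.7]
grip_width: 0.409
grip_force: 79.8
```

View pics/c4.png

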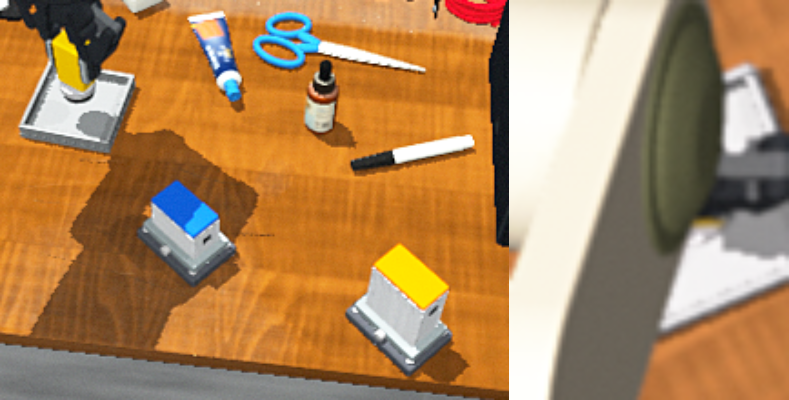

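Both caps sit flat on their tubes, and the tool hangs straight over its tray. I'll lower it the remaining 37.5 mm or so.

```bash
python3 -m crank '[[[0,0,0.6,0,0,0,20],[0,0,0.5,0,0,0,20],[0,0,0.2,0,0,0,20],[0,0,0.1,0,0,0,20],[0,0,0.06,0,0,0,20],[0,0,0.04,0,0,0,20],[0,0,0.02,0,0,0,20],[0,0,0,0,0,0,20]]]'
```

```text
time_s: 15.65
eef_pos: [545.0, 70.1, 39.7]
ee_rot: [0.0, -0.025, 1.0, -0.0]
force: [-0.3, 0.5, -1.0]
grip_width: 0.417
grip_force: 79.8
```

```bash
python3 -m crank '[[[0,0,0.03,0,0,0,20],[0,0,0.02,0,0,0,20],[0,0,0,0,0,0,20],[0,0,0,0,0,0,36],[0,0,0,0,0,0,40],[0,0,0,0,0,0,50],[0,0,0,0,0,0,65],[0,0,0,0,0,0,80]]]' 20
python3 -m crank '[[[0,0,0,0,0,0,80],[0,0,0,0,0,0,80],[0,0,-0.3,0,0,0,80],[0,0,-1,0,0,0,80],[0,0,-1,0,0,0,80],[0,0,-1,0,0,0,80],[0,0,-1,0,0,0,80],[0,0,-1,0,0,0,80]]]'
python3 -m crank '[[[0,0,-1,0,0,0,80],[0,0,0,0,0,0,80],[0,0,0,0,0,0,80],[0,0,0,0,0,0,80],[0,0,0,0,0,0,80],[0,0,0,0,0,0,80],[0,0,0,0,0,0,80],[0,0,0,0,0,0,80]]]'
python3 - <<'E'
from h import *
a=capture("scene");b=capture("wrist")
cv2.imwrite("pics/c5.png",np.hstack([cv2.resize(a[180:400,190:470],(509,400)),cv2.resize(b[120:300,240:400],(290,400))]))
E
```

```text
time_s: 16.45
eef_pos: [544.8, 70.1, 38.2]
ee_rot: [-0.0, -0.025, 1.0, 0.0]
force: [0.1, -0.2, -0.3]
grip_width: 0.899
grip_force: 0.0
time_s: 17.25
eef_pos: [544.8, 70.1, 172.5]
ee_rot: [0.0, -0.025, 1.0, -0.0]
force: [0.0, 0.0, -0.2]
grip_width: 0.94
grip_force: 0.0
time_s: 18.05
eef_pos: [544.9, 70.1, 195.6]
ee_rot: [-0.0, -0.025, 1.0, 0.0]
force: [-0.7, -0.4, 0.9]
grip_width: 0.938
grip_force: 0.0
```

View pics/c5.png

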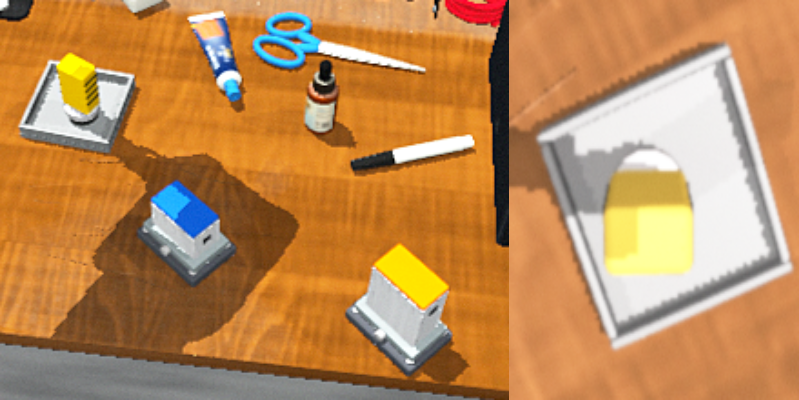

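The tool stands upright in its tray, both caps are home, and nothing is touching the robot.

```bash
python3 -c "
from rig import *
print(finish_job())"
```

```text
the job is handed in; nothing more can be done
None
```

I pressed the blue and orange caps home with the seating tool, stood it upright in its tray again, left the bottle, glue tube and marker alone, and handed the job in at about 18 s; no verdict came back.

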